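Perch the navy spectacle case on its narrow stand

ROBOT

A 6-joint arm with a two-finger parallel gripper is mounted at the origin on the work surface. World frame = base frame: x ahead of the robot, y to its left, z up, the work surface at z = 0. Lengths are in m, angles in rad, forces in N, time in s.
With the tool pointing down it reaches from about 0.35 to 0.875 m from the base axis. Payload 4.2 kg.
Tool frame: the origin (TCP) lies between the finger pads; the fingertips stand 14 mm ahead of it and the grasp point (between the pads) lies 5 mm behind it; z points along the fingers, y is the direction in which the jaws open and shut (so a half turn about z gives the same grasp; the last joint's range is limited). The gripper opens to 87 mm and grips with 3 to 60 N. Pads are 19 mm wide; open, the fingers measure 117 mm over their backs; the gripper's body (75 mm by 190 mm) begins 51 mm behind the grasp point.
Start: joints at [-0.909, 0.385, 0.008, 0, -1.194, -0.259], TCP at [0.245, -0.575, 0.237] pointing down, gripper open.
Joint ranges: [-3.14, 3.14], [-1.21, 2.06], [-1.07, 1.41], [-3.16, 2.05], [-2.99, -0.16], [-3.1, 3.1]. Speed limits (rad/s): [2.79, 2.79, 3.14, 3.14, 3.14, 3.14].

INTERFACE

Orientations are given as a rotation vector (axis times angle).
In Python, from plant import get_obs, capture, close_job gives the robot as it stands.
- The arm moves only by the tool step_arm, never from a script. Its argument "motion" is a list of rows, each an object of numbers: "dx", "dy", "dz": the shift along the tool's x, y, z in mm; "yaw": the turn about the tool's z in rad; "grip": the opening, from -1 (shut) to 1 (fully open). A call has 1 to 12 rows; each row is the pose to reach, as a shift and turn from the pose measured when the call began, along the tool's axes at that moment; what a row does not reach only later rows make up. A row lasts 1/12 s, in which the tool goes at most 41.7 mm and 7.16 degrees, less where a joint would pass 70% of its speed; a pose out of reach is approached as far as the arm can. A call with a gripper value outside its range is refused whole. The fingers move at their own pace and stop on an object; "grip_force" is the grip in N (left out, the last holds). Time passes only in rows, so rows that repeat a pose let the fingers close. It gives the time, the measured TCP pose, the force and the opening at its end, in the units of the state.
- get_obs(): the state, without advancing time (a new reading comes with each control period).
- capture(name): name is "side" or "top"; returns a dict with "image" (384x512x3 uint8, red, green, blue), "z_map" (384x512 float32, m along the optical axis (not along the pixel's ray), 0 where there is no reading), "fx", "fy", "cx", "cy" (pixels), "R" (3x3) and "t" (3): a world point X has camera coordinates R X + t. Camera axes: x right, y down, z forward; pixel columns grow to the right and rows downward; lengths in m; the calibration is good to about 2 mm. A picture is of the moment at which its call begins.
- close_job(): hands the job in, once; it reports no verdict.
The state is a dict: "clock": time; "joints": joint angles; "qvel": joint speeds; "tau": joint torques, N m; "tool_pos": TCP position; "orientation": TCP orientation; "force": force on the tool from outside, world axes, zero at the start; "ft_torque": the same for the moment, N m; "finger_gap": opening from 0.0 (shut) to 1.0 (fully open).
Only numpy, scipy, OpenCV 4.12 (cv2) and the standard library are available. Lean on these libraries where they do the work, as an engineer would, in place of code of your own. Each camera call takes 0.05 s, during which the arm holds its last target.

TASK

Pick up the closed navy spectacle case and set it down gently, level and right way up, on top of the narrow raised copper-tone bar of the little stand, centred on the bar and running lengthwise along it, and let go so that it stays balanced there. Leave the grey spectacle case and the ceramic earring tree where they stand.

Things in the scene. Friction and masses are not known exactly. Their poses are not given: they have to be found in the camera images.
- navy_center (a point): centre (half-way up, 20 mm above its underside) of the closed navy-blue plastic spectacle case: a rigid loose block with rounded edges (radius 7 mm), 155 mm long (its x axis) by 56 mm wide (y) by 40 mm high (z), about 0.10 to 0.21 kg, centre of mass at its centre, lying flat on the dresser. Grasp it from above across the 56 mm width. Either end may point either way.
- perch_top (a point): centre of the upper face of the narrow stand's bar. The stand is fixed to the dresser: a level flat copper-tone bar 110 mm long (x axis) by 36 mm wide (y) by 12 mm thick (z up), its upper face 100 mm above the dresser, carried on two slim dark-steel posts over a dark-steel base plate 120 x 90 x 10 mm. The case's centre is 20 mm above this point when it rests there; the case is wider than the bar and overhangs it by 10 mm at each long side.
- grey_center (a point): centre of a closed light-grey spectacle case of the same shape and size as the navy one, loose, lying flat on the dresser: leave it alone. It and the navy case lie side by side, in either order.
- earring_tree: white ceramic earring tree, loose, a round foot 110 mm across with a slim trunk and eight short branches, 205 mm tall, fragile, origin at the centre of its underside, z up; it stands to the left of the stand (towards +y), 210 mm or more from it: leave it alone.

How it is judged:
By the outcome, as a careful person would: the job done as asked, in the order asked, and still so for the second after the job is handed in, with the robot touching nothing.
It also fails if it takes over 38 s, if anything falls off the work surface, if the arm or the gripper's body presses on something with over 40 N, if the wrist force passes 120 N, or if a joint passes its speed limit or range.

## Working session

There is one attempt and no reset: what is moved stays moved. The work goes in short steps, Python scripts to look and compute and a tool call to move; the robot and the scene stay as the last step left them, time stands still between calls to the robot, and variables do not carry over. Pictures are saved under pics/ and viewed, and the job is handed in when it is done.

Besides the shell and the picture viewer there is one more tool, called after ">>>" as name([rows], argument=value, ...), one row to a line, values as JSON. step_arm: Moves the arm, as the interface text tells. Its arguments: {"type":"object","properties":{"motion":{"type":"array","items":{"type":"object","properties":{"dx":{"type":"number"},"dy":{"type":"number"},"dz":{"type":"number"},"yaw":{"type":"number"},"grip":{"type":"number"}}}},"grip_force":{"type":"number"}},"required":["motion"]}

```bash
mkdir -p pics; python3 - <<'E'
from plant import get_obs,capture
import cv2,pickle
o=get_obs();print(o)
for n in("top","side"):
    c=capture(n);pickle.dump(c,open(n+'0.pkl','wb'));cv2.imwrite(f'pics/{n}0.png',c['image'][:,:,::-1])
    print(n,c['fx'],c['cx'],c['cy'],c['R'],c['t'])
E
```

```text
{'clock': 0.0, 'joints': array([-9.09393046e-01,  3.85587496e-01,  6.59205715e-03, -4.74285544e-04,
       -1.19401681e+00, -2.58578224e-01]), 'qvel': array([-0.0009984 , -0.00043238, -0.00052374, -0.00015789, -0.00017809,
       -0.00014414]), 'tau': array([ 3.28219257e-04, -3.90663171e+01,  1.87397611e+01,  4.21972409e+00,
        1.10269157e-02, -2.03938471e-04]), 'tool_pos': array([ 0.24477701, -0.57443485,  0.23543136]), 'orientation': array([ 0.62809919, -3.07756158, -0.00342572]), 'force': array([ 0.53558371, -0.38790363, -0.59991201]), 'ft_torque': array([ 0.0383255 , -0.01625352, -0.01001688]), 'finger_gap': 1.0004415627321563}
top 389.135619223432 255.38048684114995 189.06876704319117 [[ 0.01552898 -0.99985791  0.00655836]
 [-0.98901579 -0.01632418 -0.1469057 ]
 [ 0.14699189 -0.00420502 -0.98912876]] [0.0753707  0.54133507 1.13834433]
side 396.2231170871166 251.64534424121499 188.29544899778696 [[-0.93129074 -0.36407081  0.0122471 ]
 [-0.28597106  0.70985921 -0.6436773 ]
 [ 0.2256504  -0.60295303 -0.76519902]] [0.51489316 0.15982639 1.1558841 ]
```

View pics/top0.png

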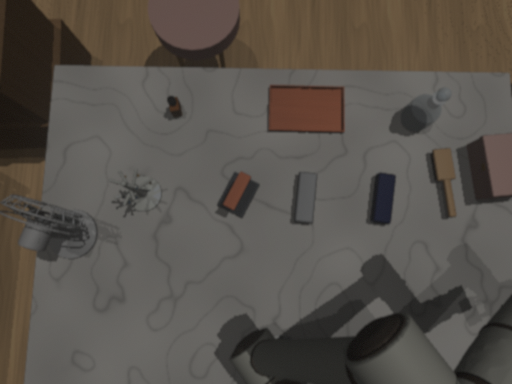

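View pics/side0.png

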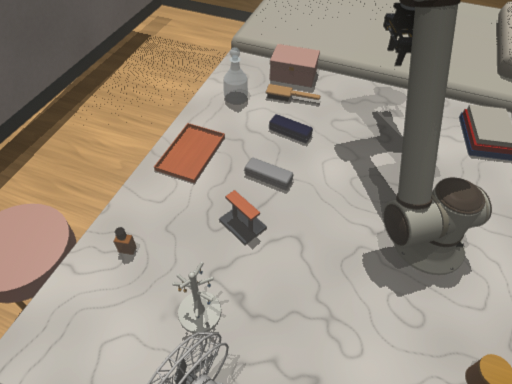

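The top view shows navy at about (383,198), grey at (306,198), the stand's bar at (238,192) and the tree at (140,193). The side view agrees. Next I'll measure poses from depth.

```bash
cat > h.py <<'E'
import numpy as np,cv2
def cloud(c):
    v,u=np.mgrid[0:384,0:512];z=c['z_map'].astype(float)
    P=np.stack([(u-c['cx'])/c['fx']*z,(v-c['cy'])/c['fy']*z,z],-1)
    return (P-c['t'])@c['R']
def rect(P):
    (cx,cy),(w,h),a=cv2.minAreaRect((P[:,:2]*1000).astype(np.float32))
    if w<h: w,h,a=h,w,a+90
    return np.round([cx,cy,w,h,(a+90)%180-90],1)
E
python3 - <<'E'
import pickle;from h import *
rois={'top':dict(navy=(365,165,402,232),grey=(288,165,322,232),bar=(215,165,262,222)),
'side':dict(navy=(262,110,318,145),grey=(240,155,298,192),bar=(220,188,265,222))}
for n in rois:
    c=pickle.load(open(n+'0.pkl','rb'));X=cloud(c)
    for k,(a,b,d,e) in rois[n].items():
        Q=X[b:e,a:d].reshape(-1,3);ok=c['z_map'][b:e,a:d].ravel()>0
        lo,hi=(.09,.115) if k=='bar' else (.033,.05)
        col=c['image'][b:e,a:d].reshape(-1,3).astype(int)
        S=Q[ok&(Q[:,2]>lo)&(Q[:,2]<hi)]
        print(n,k,len(S),'zmed',np.median(S[:,2]).round(4),rect(S),'mean',S.mean(0).round(4),'z table',np.percentile(Q[ok,2],5).round(4))
E
python3 - <<'E'
import cv2
a=cv2.imread('pics/top0.png')[155:235,210:410]
cv2.imwrite('pics/c0.png',cv2.resize(a,None,fx=4,fy=4,interpolation=2))
E
```

```text
top navy 892 zmed 0.0386 [ 520.5 -306.7  153.6   56.5   -7.7] mean [ 0.519  -0.306   0.0385] z table -0.0044
top grey 895 zmed 0.0386 [518.5 -68.8 154.2  56.2  -5.7] mean [ 0.518  -0.0683  0.0386] z table -0.0041
top bar 480 zmed 0.0989 [526.6 137.4 110.   36.1 -26.1] mean [0.5258 0.1376 0.0989] z table -0.004
side navy 437 zmed 0.0383 [ 523.1 -302.8  154.5   60.8   -8.7] mean [ 0.521  -0.3015  0.0381] z table -0.0044
side grey 596 zmed 0.0383 [520.4 -66.4 152.4  58.   -6.6] mean [ 0.519  -0.0635  0.0382] z table -0.004
side bar 452 zmed 0.0988 [529.2 139.7 110.9  38.3 -25.9] mean [0.5272 0.1426 0.0984] z table -0.0036
```

View pics/c0.png

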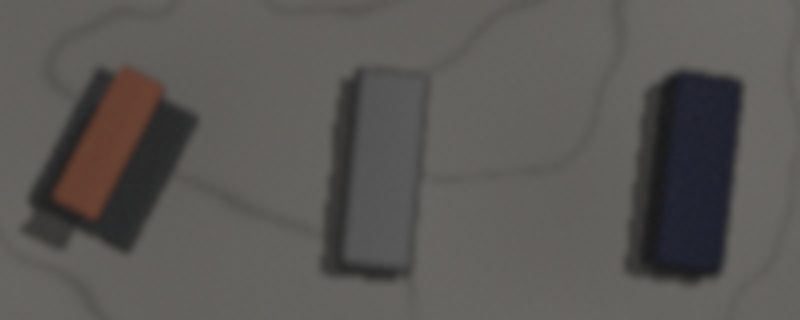

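```bash
cat >> h.py <<'E'
from scipy.spatial.transform import Rotation as Ro
def delta(o,target,ang):
    R=Ro.from_rotvec(o['orientation']).as_matrix()
    d=R.T@(np.array(target)-o['tool_pos'])*1000
    cur=np.degrees(np.arctan2(R[1,0],R[0,0]))
    e=(cur-ang+90)%180-90   # tool yaw is minus world yaw
    print('tool',o['tool_pos'].round(4),'toolx ang',cur.round(2),'tilt z',R[:,2].round(4),'clock',o['clock'],'J',o['joints'].round(2),'gap',o['finger_gap'].round(3),'F',o['force'].round(1))
    print('d mm',d.round(1),'yaw',np.radians(e).round(4))
E
python3 -c "
from h import *;from plant import get_obs
delta(get_obs(),[.521,-.3055,.12],-7.9)"
```

```text
Traceback (most recent call last):
  File "h.py", line 16, in delta
    print('tool',o['tool_pos'].round(4),'toolx ang',cur.round(2),'tilt z',R[:,2].round(4),'clock',o['clock'],'J',o['joints'].round(2),'gap',o['finger_gap'].round(3),'F',o['force'].round(1))
                                                                                                                                            ^^^^^^^^^^^^^^^^^^^^^
AttributeError: 'float' object has no attribute 'round'
```

```bash
sed -i "s/o\['finger_gap'\].round(3)/round(o['finger_gap'],3)/" h.py
python3 -c "
from h import *;from plant import get_obs
delta(get_obs(),[.521,-.3055,.12],-7.9)"
```

```text
tool [ 0.2448 -0.5745  0.2356] toolx ang -156.93 tilt z [-8.0e-04  1.8e-03 -1.0e+00] clock 0.1 J [-0.91  0.39  0.01 -0.   -1.19 -0.26] gap 1.004 F [ 0.  -1.1  0.2]
d mm [-359.5  139.1  115.8] yaw 0.5405
```

>>> step_arm([
  {"dx":-33,"dy":13,"dz":5,"yaw":0.05,"grip":1},
  {"dx":-66,"dy":25,"dz":15,"yaw":0.1,"grip":1},
  {"dx":-99,"dy":38,"dz":25,"yaw":0.15,"grip":1},
  {"dx":-132,"dy":51,"dz":35,"yaw":0.2,"grip":1},
  {"dx":-165,"dy":64,"dz":45,"yaw":0.25,"grip":1},
  {"dx":-198,"dy":77,"dz":55,"yaw":0.3,"grip":1},
  {"dx":-231,"dy":89,"dz":65,"yaw":0.36,"grip":1},
  {"dx":-264,"dy":102,"dz":75,"yaw":0.42,"grip":1},
  {"dx":-297,"dy":115,"dz":85,"yaw":0.48,"grip":1},
  {"dx":-330,"dy":128,"dz":95,"yaw":0.54,"grip":1},
  {"dx":-360,"dy":139,"dz":100,"yaw":0.54,"grip":1},
  {"dx":-360,"dy":139,"dz":100,"yaw":0.54,"grip":1},
])

```text
clock: 1.1
tool_pos: [0.5244, -0.3017, 0.1338]
orientation: [-0.207, -3.132, -0.004]
force: [-0.1, -0.1, -1.0]
finger_gap: 1.003
```

```bash
python3 -c "
from h import *;from plant import get_obs
delta(get_obs(),[.521,-.3055,.022],-7.9)"
```

```text
tool [ 0.5244 -0.3017  0.1338] toolx ang 172.43 tilt z [-0.0023  0.0027 -1.    ] clock 1.1 J [-0.26  0.44 -0.18 -0.   -0.95 -1.45] gap 1.003 F [-0.1 -0.1 -1. ]
d mm [  2.6  -4.5 111.8] yaw 0.0058
```

>>> step_arm([
  {"dx":2.6,"dy":-4.5,"dz":10,"yaw":0.006,"grip":1},
  {"dx":2.6,"dy":-4.5,"dz":30,"yaw":0.006,"grip":1},
  {"dx":2.6,"dy":-4.5,"dz":50,"yaw":0.006,"grip":1},
  {"dx":2.6,"dy":-4.5,"dz":70,"yaw":0.006,"grip":1},
  {"dx":2.6,"dy":-4.5,"dz":85,"yaw":0.006,"grip":1},
  {"dx":2.6,"dy":-4.5,"dz":98,"yaw":0.006,"grip":1},
  {"dx":2.6,"dy":-4.5,"dz":107,"yaw":0.006,"grip":1},
  {"dx":2.6,"dy":-4.5,"dz":111,"yaw":0.006,"grip":1},
  {"dx":2.6,"dy":-4.5,"dz":111,"yaw":0.006,"grip":1},
  {"dx":2.6,"dy":-4.5,"dz":111,"yaw":0.006,"grip":1},
])

```text
clock: 1.93
tool_pos: [0.5209, -0.3061, 0.0231]
orientation: [-0.217, -3.132, -0.004]
force: [-0.7, -0.2, 0.9]
finger_gap: 0.999
```

```bash
python3 - <<'E'
from h import *;from plant import get_obs,capture
delta(get_obs(),[.521,-.3055,.022],-7.9)
for n,(a,b,d,e) in (('top',(330,140,450,240)),('side',(230,80,350,180))):
    c=capture(n);cv2.imwrite(f'pics/{n}1.png',cv2.resize(c['image'][b:e,a:d,::-1],None,fx=5,fy=5,interpolation=2))
E
```

```text
tool [ 0.5209 -0.3061  0.0231] toolx ang 172.06 tilt z [-0.0019  0.0024 -1.    ] clock 1.9333 J [-0.26  0.58 -0.28 -0.   -0.72 -1.44] gap 0.999 F [-0.7 -0.2  0.9]
d mm [-0.   0.6  1.1] yaw -0.0006
```

View pics/side1.png

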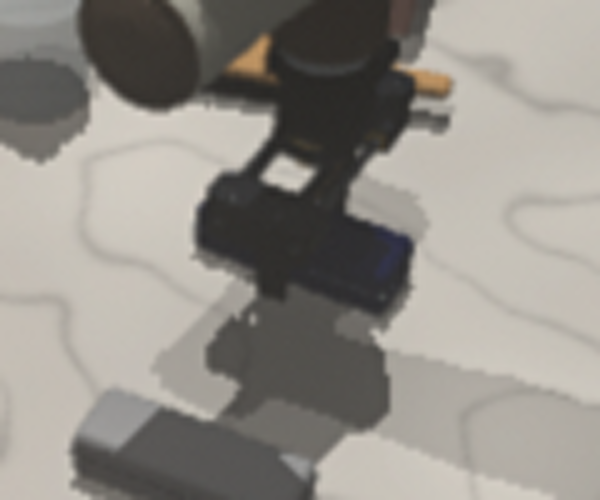

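The near finger is at crop (285,240), close to mid-length of the navy case (200–400), and the jaws straddle it. I'll close them.

>>> step_arm([
  {"grip":0.4},
  {"grip":0.3},
  {"grip":0.2},
  {"grip":0.1},
  {"grip":0},
  {"grip":-0.2},
  {"grip":-0.4},
  {"grip":-0.5},
  {"grip":-0.5},
  {"grip":-0.5},
], grip_force=25)

```text
validation failed for argument at $.mo...
```

>>> step_arm([
  {"dz":-3,"grip":-0.5},
  {"dz":-10,"grip":-0.5},
  {"dz":-22,"grip":-0.5},
  {"dz":-40,"grip":-0.5},
  {"dz":-60,"grip":-0.5},
  {"dz":-82,"grip":-0.5},
  {"dz":-104,"grip":-0.5},
  {"dz":-126,"grip":-0.5},
  {"dz":-145,"grip":-0.5},
  {"dz":-156,"grip":-0.5},
  {"dz":-160,"grip":-0.5},
  {"dz":-160,"grip":-0.5},
])

```text
validation failed for argument at $.mo...
```

```bash
python3 - <<'E'
from h import *;from plant import get_obs,capture
delta(get_obs(),[.527,.138,.183],-26)
E
```

```text
tool [ 0.5215 -0.3059  0.0237] toolx ang 172.08 tilt z [-6.0e-04  2.1e-03 -1.0e+00] clock 2.0333 J [-0.26  0.57 -0.28 -0.   -0.72 -1.44] gap 1.001 F [-0.6 -0.5  0.4]
d mm [  55.8  440.8 -158.4] yaw 0.3156
```

All the row fields have to be present, so both calls were refused whole and nothing moved.

>>> step_arm([
  {"dx":0,"dy":0,"dz":1,"yaw":0,"grip":0.4},
  {"dx":0,"dy":0,"dz":1,"yaw":0,"grip":0.3},
  {"dx":0,"dy":0,"dz":1,"yaw":0,"grip":0.2},
  {"dx":0,"dy":0,"dz":1,"yaw":0,"grip":0.1},
  {"dx":0,"dy":0,"dz":1,"yaw":0,"grip":0},
  {"dx":0,"dy":0,"dz":1,"yaw":0,"grip":-0.2},
  {"dx":0,"dy":0,"dz":1,"yaw":0,"grip":-0.4},
  {"dx":0,"dy":0,"dz":1,"yaw":0,"grip":-0.5},
  {"dx":0,"dy":0,"dz":1,"yaw":0,"grip":-0.5},
  {"dx":0,"dy":0,"dz":1,"yaw":0,"grip":-0.5},
], grip_force=25)

```text
clock: 2.87
tool_pos: [0.5216, -0.306, 0.0229]
orientation: [-0.217, -3.134, -0.003]
force: [-0.1, -0.8, 1.7]
finger_gap: 0.646
```

The gap of 0.646 × 87 is 56.2 mm, which matches the case width. Lifting.

>>> step_arm([
  {"dx":0,"dy":0,"dz":-3,"yaw":0,"grip":-0.5},
  {"dx":0,"dy":0,"dz":-10,"yaw":0,"grip":-0.5},
  {"dx":0,"dy":0,"dz":-22,"yaw":0,"grip":-0.5},
  {"dx":0,"dy":0,"dz":-40,"yaw":0,"grip":-0.5},
  {"dx":0,"dy":0,"dz":-60,"yaw":0,"grip":-0.5},
  {"dx":0,"dy":0,"dz":-82,"yaw":0,"grip":-0.5},
  {"dx":0,"dy":0,"dz":-104,"yaw":0,"grip":-0.5},
  {"dx":0,"dy":0,"dz":-126,"yaw":0,"grip":-0.5},
  {"dx":0,"dy":0,"dz":-145,"yaw":0,"grip":-0.5},
  {"dx":0,"dy":0,"dz":-156,"yaw":0,"grip":-0.5},
  {"dx":0,"dy":0,"dz":-160,"yaw":0,"grip":-0.5},
  {"dx":0,"dy":0,"dz":-160,"yaw":0,"grip":-0.5},
])

```text
clock: 3.87
tool_pos: [0.5218, -0.3062, 0.1836]
orientation: [0.217, 3.133, 0.003]
force: [0.4, 0.4, -2.2]
finger_gap: 0.642
```

```bash
python3 - <<'E'
from h import *;from plant import get_obs,capture
delta(get_obs(),[.527,.138,.183],-26)
c=capture('side');cv2.imwrite(f'pics/side2.png',c['image'][:,:,::-1])
E
```

```text
tool [ 0.5218 -0.3062  0.1836] toolx ang 172.09 tilt z [ 0.0011  0.0018 -1.    ] clock 3.8667 J [-0.26  0.39 -0.12 -0.   -1.06 -1.44] gap 0.642 F [ 0.4  0.4 -2.2]
d mm [ 56.  440.7   1.4] yaw 0.3157
```

View pics/side2.png

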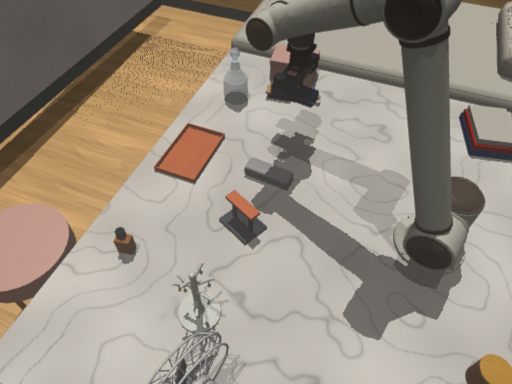

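The navy case is held level at about (293,93) with its shadow detached, and grey hasn't moved. Carrying it toward the stand.

>>> step_arm([
  {"dx":1,"dy":8,"dz":1,"yaw":0.005,"grip":-0.5},
  {"dx":4,"dy":28,"dz":1,"yaw":0.02,"grip":-0.5},
  {"dx":7,"dy":55,"dz":1,"yaw":0.04,"grip":-0.5},
  {"dx":11,"dy":85,"dz":1,"yaw":0.06,"grip":-0.5},
  {"dx":15,"dy":115,"dz":1,"yaw":0.08,"grip":-0.5},
  {"dx":19,"dy":145,"dz":1,"yaw":0.1,"grip":-0.5},
  {"dx":23,"dy":175,"dz":1,"yaw":0.12,"grip":-0.5},
  {"dx":27,"dy":205,"dz":1,"yaw":0.14,"grip":-0.5},
  {"dx":31,"dy":235,"dz":1,"yaw":0.165,"grip":-0.5},
  {"dx":35,"dy":262,"dz":1,"yaw":0.19,"grip":-0.5},
  {"dx":38,"dy":285,"dz":1,"yaw":0.21,"grip":-0.5},
  {"dx":40,"dy":300,"dz":1,"yaw":0.22,"grip":-0.5},
])

```text
clock: 4.92
tool_pos: [0.5218, -0.001, 0.1806]
orientation: [-0.558, -3.087, -0.003]
force: [-0.4, 0.8, -1.6]
finger_gap: 0.643
```

```bash
python3 - <<'E'
from h import *;from plant import get_obs,capture
delta(get_obs(),[.527,.138,.183],-26)
E
```

```text
tool [ 0.5218 -0.001   0.1806] toolx ang 159.51 tilt z [-0.0039  0.0025 -1.    ] clock 4.9167 J [ 0.31  0.26 -0.32 -0.   -0.99 -2.23] gap 0.643 F [-0.4  0.8 -1.6]
d mm [ 43.8 132.   -2.1] yaw 0.0961
```

>>> step_arm([
  {"dx":3,"dy":8,"dz":-2,"yaw":0.01,"grip":-0.5},
  {"dx":9,"dy":26,"dz":-2,"yaw":0.02,"grip":-0.5},
  {"dx":17,"dy":50,"dz":-2,"yaw":0.04,"grip":-0.5},
  {"dx":25,"dy":76,"dz":-2,"yaw":0.06,"grip":-0.5},
  {"dx":33,"dy":100,"dz":-2,"yaw":0.08,"grip":-0.5},
  {"dx":39,"dy":118,"dz":-2,"yaw":0.09,"grip":-0.5},
  {"dx":43,"dy":128,"dz":-2,"yaw":0.096,"grip":-0.5},
  {"dx":44,"dy":132,"dz":-2,"yaw":0.096,"grip":-0.5},
  {"dx":44,"dy":132,"dz":-2,"yaw":0.096,"grip":-0.5},
  {"dx":44,"dy":132,"dz":-2,"yaw":0.096,"grip":-0.5},
  {"dx":44,"dy":132,"dz":-2,"yaw":0.096,"grip":-0.5},
])

```text
clock: 5.83
tool_pos: [0.5265, 0.1371, 0.1827]
orientation: [-0.707, -3.056, -0.002]
force: [-0.2, -0.7, -2.3]
finger_gap: 0.644
```

```bash
python3 - <<'E'
from h import *;from plant import get_obs,capture
import pickle
delta(get_obs(),[.527,.138,.183],-26)
for n,(a,b,d,e) in (('top',(180,120,300,240)),('side',(170,100,320,260))):
    c=capture(n);pickle.dump(c,open(n+'3.pkl','wb'));cv2.imwrite(f'pics/{n}3.png',cv2.resize(c['image'][b:e,a:d,::-1],None,fx=4,fy=4,interpolation=2))
E
```

```text
tool [0.5265 0.1371 0.1827] toolx ang 153.95 tilt z [-0.0047  0.0021 -1.    ] clock 5.8333 J [ 0.55  0.3  -0.27 -0.   -1.01 -2.57] gap 0.644 F [-0.2 -0.7 -2.3]
d mm [-0.1  1.  -0.3] yaw -0.0009
```

View pics/side3.png

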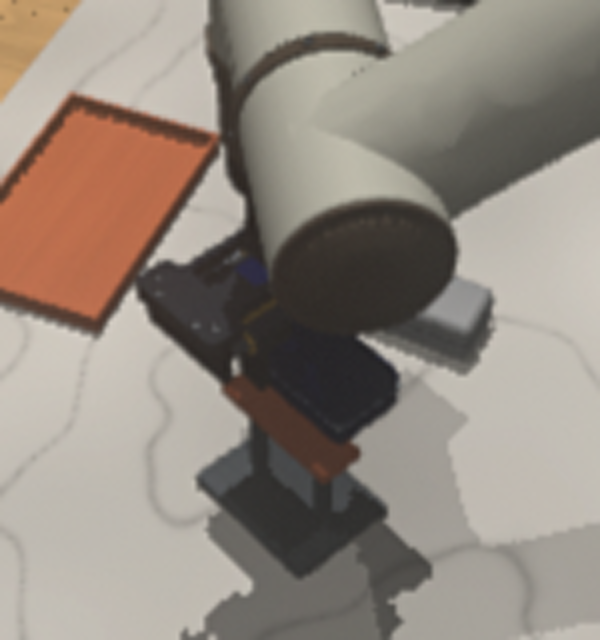

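View pics/top3.png

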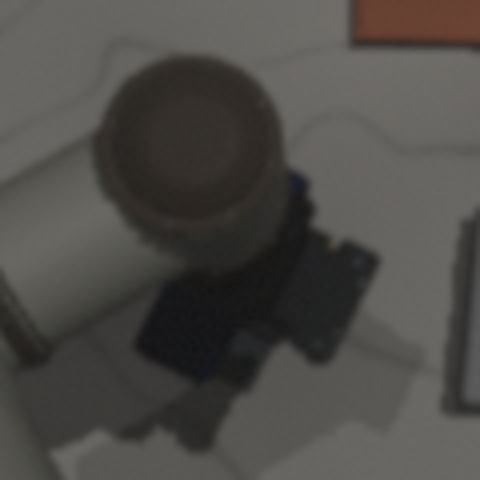

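The case hangs over the bar and roughly parallel to it: in the top crop its visible near end is at (135,340)–(205,380). I'll measure its offset from the bar using the visible top face and the depth map.

```bash
python3 - <<'E'
import pickle;from h import *
bar={'top':(526.6,137.4,-26.1),'side':(529.2,139.7,-25.9)}
roi={'top':(205,190,250,220),'side':(233,180,275,212)}
for n in bar:
    c=pickle.load(open(n+'3.pkl','rb'));X=cloud(c)*1000
    bx,by,a=bar[n];a=np.radians(-26);e=np.array([np.cos(a),np.sin(a)]);f=np.array([-e[1],e[0]])
    a0,b0,d0,e0=roi[n];Q=X[b0:e0,a0:d0].reshape(-1,3)
    m=(Q[:,2]>190)&(Q[:,2]<206);Q=Q[m]
    D=Q[:,:2]-[bx,by];s=D@e;l=D@f
    print(n,len(Q),'z',np.percentile(Q[:,2],[5,50,95]).round(1),'s',s.min().round(1),s.max().round(1))
    A=np.c_[D,np.ones(len(D))];co=np.linalg.lstsq(A,Q[:,2],rcond=None)[0];print(' slope mrad',(co[:2]*1000).round(1))
    for lo in range(-80,0,8):
        k=(s>=lo)&(s<lo+8)
        if k.sum()>3: print(lo,k.sum(),l[k].min().round(1),l[k].max().round(1),Q[k,2].mean().round(1))
E
```

```text
top 399 z [194.1 198.5 202. ] s -78.7 -29.8
 slope mrad [21.3 -7.6]
-80 54 -25.9 25.1 196.7
-72 64 -27.1 26.9 199.0
-64 66 -27.8 27.6 198.3
-56 66 -27.9 27.4 198.6
-48 65 -27.7 27.5 198.8
-40 64 -27.0 27.6 198.4
-32 20 -26.6 26.1 198.5
side 466 z [192.1 198.5 201. ] s -80.1 -0.6
 slope mrad [  0.8 -53.7]
-80 69 -26.5 26.1 195.7
-72 59 -25.4 26.9 198.8
-64 54 -27.5 27.7 198.3
-56 52 -24.1 27.0 198.4
-48 53 -27.0 27.4 198.4
-40 52 -27.9 27.5 198.3
-32 44 -16.4 27.4 198.7
-24 37 -14.7 28.1 197.9
-16 39 -6.9 37.4 197.4
-8 6 -4.4 36.7 197.6
```

The case is centred sideways (±0.2 mm) and level. It is about 2 mm too far toward its near end, so I'll use dx −2. The remaining drop is about 59.7 mm.

>>> step_arm([
  {"dx":-2,"dy":0,"dz":5,"yaw":0,"grip":-0.5},
  {"dx":-2,"dy":0,"dz":14,"yaw":0,"grip":-0.5},
  {"dx":-2,"dy":0,"dz":24,"yaw":0,"grip":-0.5},
  {"dx":-2,"dy":0,"dz":34,"yaw":0,"grip":-0.5},
  {"dx":-2,"dy":0,"dz":43,"yaw":0,"grip":-0.5},
  {"dx":-2,"dy":0,"dz":49,"yaw":0,"grip":-0.5},
  {"dx":-2,"dy":0,"dz":53,"yaw":0,"grip":-0.5},
  {"dx":-2,"dy":0,"dz":55,"yaw":0,"grip":-0.5},
  {"dx":-2,"dy":0,"dz":56,"yaw":0,"grip":-0.5},
  {"dx":-2,"dy":0,"dz":56,"yaw":0,"grip":-0.5},
  {"dx":-2,"dy":0,"dz":56,"yaw":0,"grip":-0.5},
])

```text
clock: 6.85
tool_pos: [0.5285, 0.1365, 0.1273]
orientation: [-0.707, -3.057, -0.003]
force: [0.9, 0.2, -2.8]
finger_gap: 0.645
```

```bash
python3 - <<'E'
import pickle;from h import *;from plant import get_obs,capture
a=np.radians(-26);e=np.array([np.cos(a),np.sin(a)]);f=np.array([-e[1],e[0]])
p=np.array([.527,.138]);delta(get_obs(),[.527,.138,.1229],-26)
bar={'top':(526.6,137.4),'side':(529.2,139.7)}
roi={'top':(205,185,255,225),'side':(225,188,280,225)}
for n in bar:
    c=capture(n)
    b=(180,120,300,240) if n=='top' else (170,100,320,260)
    cv2.imwrite(f'pics/{n}4.png',cv2.resize(c['image'][b[1]:b[3],b[0]:b[2],::-1],None,fx=4,fy=4,interpolation=2))
    X=cloud(c)*1000;a0,b0,d0,e0=roi[n];Q=X[b0:e0,a0:d0].reshape(-1,3)
    Q=Q[(Q[:,2]>133)&(Q[:,2]<147)];D=Q[:,:2]-bar[n];s=D@e;l=D@f
    print(n,len(Q),np.median(Q[:,2]).round(1),'smin',s.min().round(1))
    for lo in range(-80,-20,8):
        k=(s>=lo)&(s<lo+8)
        if k.sum()>3: print(lo,k.sum(),l[k].min().round(1),l[k].max().round(1),Q[k,2].mean().round(1))
E
```

```text
tool [0.5285 0.1365 0.1273] toolx ang 153.94 tilt z [-0.0033  0.0028 -1.    ] clock 6.85 J [ 0.55  0.36 -0.33 -0.01 -0.88 -2.57] gap 0.645 F [ 0.9  0.2 -2.8]
d mm [2.  0.6 4.4] yaw -0.001
top 345 143.2 smin -76.3
-80 32 -24.7 24.4 140.2
-72 56 -27.1 27.3 142.9
-64 56 -26.9 27.3 143.2
-56 62 -26.9 27.4 143.3
-48 52 -26.9 27.7 142.6
-40 63 -27.6 28.0 143.0
-32 24 -26.9 22.7 143.3
side 342 142.8 smin -77.1
-80 56 -23.8 25.7 139.5
-72 54 -24.7 28.7 142.9
-64 53 -27.7 27.8 143.1
-56 46 -25.0 28.2 142.3
-48 35 -9.2 28.2 142.4
-40 33 -5.5 28.2 141.9
-32 22 6.5 28.4 142.2
-24 19 8.4 27.9 142.1
```

View pics/side4.png

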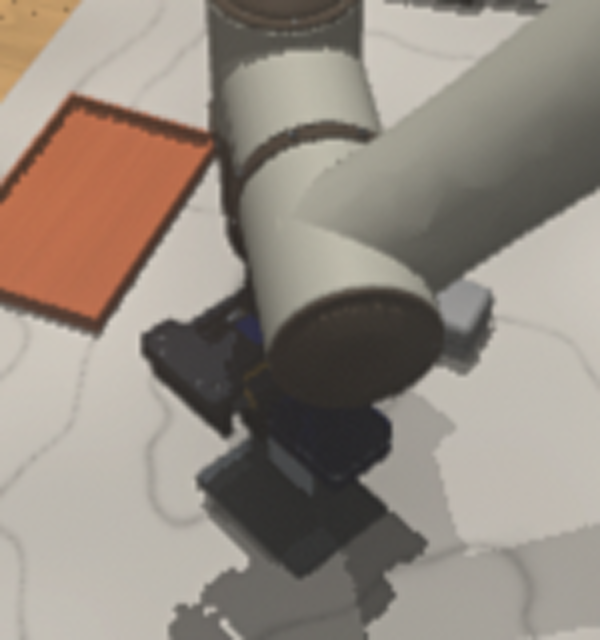

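The case is now centred in both directions and about 4 mm above the bar. Lowering slowly.

>>> step_arm([
  {"dx":0,"dy":0,"dz":1,"yaw":0,"grip":-0.5},
  {"dx":0,"dy":0,"dz":1.7,"yaw":0,"grip":-0.5},
  {"dx":0,"dy":0,"dz":2.4,"yaw":0,"grip":-0.5},
  {"dx":0,"dy":0,"dz":3,"yaw":0,"grip":-0.5},
  {"dx":0,"dy":0,"dz":3.4,"yaw":0,"grip":-0.5},
  {"dx":0,"dy":0,"dz":3.7,"yaw":0,"grip":-0.5},
  {"dx":0,"dy":0,"dz":4,"yaw":0,"grip":-0.5},
  {"dx":0,"dy":0,"dz":4,"yaw":0,"grip":-0.5},
  {"dx":0,"dy":0,"dz":4,"yaw":0,"grip":-0.5},
])

```text
clock: 7.7
tool_pos: [0.5285, 0.1365, 0.1233]
orientation: [-0.707, -3.057, -0.003]
force: [-0.1, 0.1, -1.3]
finger_gap: 0.642
```

>>> step_arm([
  {"dx":0,"dy":0,"dz":0.3,"yaw":0,"grip":-0.5},
  {"dx":0,"dy":0,"dz":0.6,"yaw":0,"grip":-0.5},
  {"dx":0,"dy":0,"dz":0.6,"yaw":0,"grip":-0.5},
  {"dx":0,"dy":0,"dz":0.6,"yaw":0,"grip":-0.5},
])

```text
clock: 8.03
tool_pos: [0.5286, 0.1366, 0.123]
orientation: [-0.707, -3.057, -0.003]
force: [-0.0, 0.3, -0.1]
finger_gap: 0.639
```

>>> step_arm([
  {"dx":0,"dy":0,"dz":0.4,"yaw":0,"grip":-0.5},
  {"dx":0,"dy":0,"dz":0.8,"yaw":0,"grip":-0.5},
  {"dx":0,"dy":0,"dz":0.8,"yaw":0,"grip":-0.5},
  {"dx":0,"dy":0,"dz":0.8,"yaw":0,"grip":-0.5},
])

```text
clock: 8.37
tool_pos: [0.5285, 0.1366, 0.1229]
orientation: [-0.707, -3.058, -0.003]
force: [-3.6, -0.1, 5.4]
finger_gap: 0.643
```

It is in contact, at about 5 N. I'll release in stages, starting by easing the grip.

>>> step_arm([
  {"dx":0,"dy":0,"dz":0,"yaw":0,"grip":0.2},
  {"dx":0,"dy":0,"dz":0,"yaw":0,"grip":0.25},
  {"dx":0,"dy":0,"dz":0,"yaw":0,"grip":0.28},
  {"dx":0,"dy":0,"dz":0,"yaw":0,"grip":0.3},
  {"dx":0,"dy":0,"dz":0,"yaw":0,"grip":0.33},
  {"dx":0,"dy":0,"dz":0,"yaw":0,"grip":0.37},
  {"dx":0,"dy":0,"dz":0,"yaw":0,"grip":0.42},
  {"dx":0,"dy":0,"dz":0,"yaw":0,"grip":0.5},
  {"dx":0,"dy":0,"dz":0,"yaw":0,"grip":0.6},
  {"dx":0,"dy":0,"dz":0,"yaw":0,"grip":0.7},
  {"dx":0,"dy":0,"dz":0,"yaw":0,"grip":0.7},
], grip_force=5)

```text
clock: 9.28
tool_pos: [0.5285, 0.1366, 0.1229]
orientation: [-0.707, -3.058, -0.003]
force: [0.1, -0.1, 0.5]
finger_gap: 0.827
```

```bash
cat > m.py <<'E'
import sys;from h import *;from plant import get_obs,capture
a=np.radians(-26);e=np.array([np.cos(a),np.sin(a)]);f=np.array([-e[1],e[0]])
delta(get_obs(),[.527,.138,.1229],-26)
bar={'top':(526.6,137.4),'side':(529.2,139.7)}
roi={'top':(205,185,255,225),'side':(225,188,280,225)}
for n in bar:
    c=capture(n)
    b=(180,120,300,240) if n=='top' else (170,100,320,260)
    cv2.imwrite(f'pics/{n}{sys.argv[1]}.png',cv2.resize(c['image'][b[1]:b[3],b[0]:b[2],::-1],None,fx=4,fy=4,interpolation=2))
    X=cloud(c)*1000;a0,b0,d0,e0=roi[n];Q=X[b0:e0,a0:d0].reshape(-1,3)
    Q=Q[(Q[:,2]>129)&(Q[:,2]<147)];D=Q[:,:2]-bar[n];s=D@e;l=D@f
    print(n,len(Q),np.median(Q[:,2]).round(1),'s',s.min().round(1),s.max().round(1))
    for lo in range(-80,-20,8):
        k=(s>=lo)&(s<lo+8)
        if k.sum()>3: print(lo,k.sum(),l[k].min().round(1),l[k].max().round(1),Q[k,2].mean().round(1),'slope',np.polyfit(l[k],Q[k,2],1)[0].round(3))
E
python3 m.py 5
```

```text
tool [0.5285 0.1366 0.1229] toolx ang 153.95 tilt z [-0.0027  0.0029 -1.    ] clock 9.2833 J [ 0.55  0.36 -0.34 -0.01 -0.87 -2.57] gap 0.827 F [ 0.1 -0.1  0.5]
d mm [ 2.   0.6 -0. ] yaw -0.0008
top 352 138.7 s -76.9 -27.9
-80 33 -24.3 24.6 136.4 slope 0.03
-72 59 -26.6 27.7 138.7 slope 0.035
-64 59 -26.8 28.5 138.5 slope -0.004
-56 56 -26.4 28.3 138.4 slope -0.01
-48 60 -26.4 26.7 138.7 slope 0.018
-40 57 -27.5 26.1 138.8 slope -0.013
-32 28 -27.2 20.4 138.2 slope 0.071
side 336 138.0 s -77.5 37.6
-80 58 -24.7 26.2 135.1 slope -0.021
-72 51 -25.5 28.3 138.0 slope -0.035
-64 54 -26.0 28.8 138.6 slope -0.043
-56 41 -18.2 28.1 138.5 slope -0.067
-48 33 -9.2 27.8 138.0 slope -0.14
-40 26 1.4 27.8 137.3 slope -0.142
-32 23 5.9 27.9 137.3 slope -0.194
-24 22 9.2 28.9 137.9 slope -0.307
```

The case is resting level with the fingers clear. Backing straight up.

>>> step_arm([
  {"dx":0,"dy":0,"dz":0,"yaw":0,"grip":0.85},
  {"dx":0,"dy":0,"dz":0,"yaw":0,"grip":0.95},
  {"dx":0,"dy":0,"dz":-3,"yaw":0,"grip":0.95},
  {"dx":0,"dy":0,"dz":-8,"yaw":0,"grip":0.95},
  {"dx":0,"dy":0,"dz":-16,"yaw":0,"grip":0.95},
  {"dx":0,"dy":0,"dz":-28,"yaw":0,"grip":0.95},
  {"dx":0,"dy":0,"dz":-44,"yaw":0,"grip":0.95},
  {"dx":0,"dy":0,"dz":-64,"yaw":0,"grip":0.95},
  {"dx":0,"dy":0,"dz":-84,"yaw":0,"grip":0.95},
  {"dx":0,"dy":0,"dz":-104,"yaw":0,"grip":0.95},
  {"dx":0,"dy":0,"dz":-120,"yaw":0,"grip":0.95},
  {"dx":0,"dy":0,"dz":-130,"yaw":0,"grip":0.95},
])

```text
clock: 10.38
tool_pos: [0.5296, 0.1364, 0.256]
orientation: [0.707, 3.06, 0.008]
force: [-0.4, 0.4, 0.2]
finger_gap: 0.975
```

```bash
python3 -c "
from h import *;from plant import get_obs
delta(get_obs(),[.45,-.15,.26],-26)"
```

```text
tool [0.5296 0.1364 0.256 ] toolx ang 153.97 tilt z [ 0.0015  0.0047 -1.    ] clock 10.3833 J [ 0.55  0.24 -0.15 -0.   -1.18 -2.57] gap 0.975 F [-0.4  0.4  0.2]
d mm [ -54.1 -292.3   -5.4] yaw -0.0006
```

>>> step_arm([
  {"dx":-2,"dy":-10,"dz":-5,"yaw":0,"grip":0.95},
  {"dx":-7,"dy":-36,"dz":-5,"yaw":0,"grip":0.95},
  {"dx":-13,"dy":-70,"dz":-5,"yaw":0,"grip":0.95},
  {"dx":-19,"dy":-105,"dz":-5,"yaw":0,"grip":0.95},
  {"dx":-26,"dy":-140,"dz":-5,"yaw":0,"grip":0.95},
  {"dx":-33,"dy":-175,"dz":-5,"yaw":0,"grip":0.95},
  {"dx":-39,"dy":-210,"dz":-5,"yaw":0,"grip":0.95},
  {"dx":-45,"dy":-240,"dz":-5,"yaw":0,"grip":0.95},
  {"dx":-50,"dy":-268,"dz":-5,"yaw":0,"grip":0.95},
  {"dx":-54,"dy":-285,"dz":-5,"yaw":0,"grip":0.95},
  {"dx":-54,"dy":-292,"dz":-5,"yaw":0,"grip":0.95},
  {"dx":-54,"dy":-292,"dz":-5,"yaw":0,"grip":0.95},
])

```text
clock: 11.38
tool_pos: [0.4487, -0.151, 0.2593]
orientation: [-0.712, -3.059, -0.008]
force: [0.0, 0.0, 0.4]
finger_gap: 0.975
```

```bash
python3 - <<'E'
from h import *;from plant import get_obs,capture
for n in('top','side'):
    c=capture(n);X=cloud(c)
    cv2.imwrite(f'pics/{n}6.png',c['image'][:,:,::-1])
    a,b,d,e=(200,150,270,230) if n=='top' else (210,165,290,230)
    Q=X[b:e,a:d].reshape(-1,3);S=Q[(Q[:,2]>.131)&(Q[:,2]<.15)]
    A=np.c_[S[:,:2]-S[:,:2].mean(0),np.ones(len(S))];T=S[:,2]>.136
    print(n,rect(S),np.median(S[:,2]).round(4),'slope',np.linalg.lstsq(A[T],S[T,2],rcond=None)[0].round(4))
E
```

```text
top [527.2 137.4 153.4  56.1 -26.2] 0.1386 slope [-0.0014 -0.0009  0.1391]
side [528.9 140.4 155.7  56.3 -26.3] 0.1386 slope [-0.0026 -0.007   0.139 ]
```

View pics/side6.png

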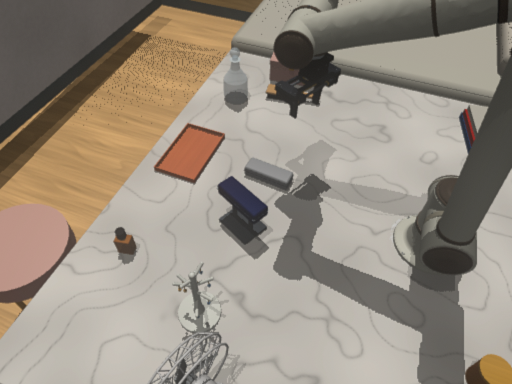

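View pics/top6.png

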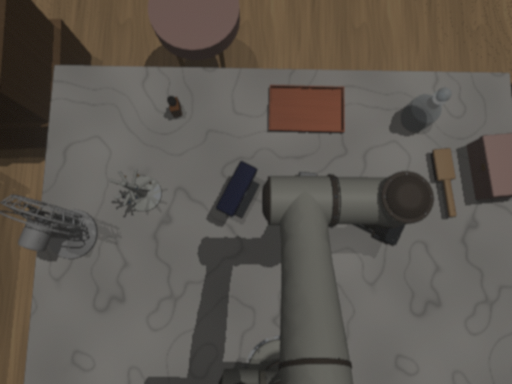

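The navy case sits on the bar (top view (237,189), side view (243,198)). Grey at (269,174) and the tree at (199,300) haven't moved, and the gripper is clear.

```bash
python3 -c "
from plant import close_job
print(close_job())"
```

```text
the job is handed in; nothing more can be done
None
```

The navy case is balanced on the copper-tone bar, released, with the gripper backed well clear. I handed the job in at about 11.5 s on the robot's clock.

- **Placement:** after release, both cameras put the case's centre within about 1 mm of the bar's centre. It lines up with the bar to about 0.4°.
- **Level and height:** its top is level to within 0.5°. The measured height is 138.6 mm against an expected 140 mm. The depth camera also read the bar and both cases about 1.2 to 1.7 mm low, so this fits the case sitting flat on the bar.
- **Contact:** the highest force reading I saw was about 6.5 N, just before release.
- **Other objects:** in the last pictures the grey case and the earring tree appear where they started. I checked them by eye and did not re-measure them, and the arm hid the grey case in the last top view.
- **Disagreements:** the two cameras differ by 2–3 mm in absolute position, within the calibration's accuracy, so I compared case and bar within each camera. Two gripper calls were refused for missing row fields, and nothing moved.

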